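# Bring the tamper over the cups to hover above the portafilter basket

## Robot

A 6-joint arm with a two-finger parallel gripper is mounted at the origin on the work surface. World frame = base frame: x ahead of the robot, y to its left, z up, the work surface at z = 0. Lengths are in m, angles in rad, forces in N, time in s.
With the tool pointing down it reaches from about 0.3 to 1 m from the base axis. Payload 5.1 kg.
Tool frame: the origin (TCP) lies on the centre line of the jaws, within the pads' length; the fingertips stand 17 mm ahead of it and the grasp point (between the pads) lies 2 mm behind it; z points along the fingers, y is the line along which they close (so a half turn about z gives the same grasp; the last joint's range is limited). The gripper opens to 95 mm and grips with 3 to 60 N. Pads are 20 mm wide; open, the fingers measure 119 mm over their backs; the gripper's body (75 mm by 180 mm) begins 59 mm behind the grasp point.
Start: joints at [-1.398, 0.124, 1.65, -0, 1.367, -0.083], TCP at [0.164, -0.629, 0.232] pointing down, gripper open.
Joint ranges: [-2.61, 2.61], [-1.02, 2.33], [0.03, 2.71], [-1.35, 4.49], [0.32, 2.68], [-2.91, 2.91]. Speed limits (rad/s): [2.57, 2.57, 3.14, 3.14, 3.14, 3.14].

## Interface

Orientations are given as a unit quaternion [x, y, z, w].
In Python, from rig import env gives the robot as it stands. The module is installed in compiled form; this text tells all that it offers.
- The arm moves only by the tool drive_tool, never from a script. Its argument "rows" is a list that holds one entry, the list of rows, each a list of 6 numbers: the shift along the tool's x, y, z each as a share of 0.3 m, from -1 to 1, then the turn, a rotation vector about the tool's x, y, z each as a share of 2 pi rad, from -1 to 1. In form: [[[x, y, z, rx, ry, rz], ...]]. A call has 1 to 5 rows; each row is the pose to reach, as a shift and turn from the pose commanded when the call began, along the tool's axes at that moment, turning the shorter way round; what a row does not reach only later rows make up. A row lasts 1/12 s, in which the tool goes at most 41.7 mm and 7.16 degrees, less where a joint would pass 70% of its speed; a pose out of reach is approached as far as the arm can. A call with a number of a shift or a turn outside -1 to 1 is refused whole. A call with a gripper value outside its range is refused whole. "gripper" is the opening, from 0 (shut) to 1 (fully open), set as the call begins (left out, the last holds). The fingers move at their own pace and stop on an object; the grip force is fixed at half the most. Time passes only in rows, so rows that repeat a pose let the fingers close. It gives the time, the measured TCP pose, the force, the opening and the grip force at its end, in the units of the state.
- env.observe(): the state, without advancing time (a new reading comes with each control period).
- env.grab_frame(name): name is "scene" or "top" or "wrist"; returns a dict with "frame" (384x512x3 uint8, red, green, blue), "vertical_fov" (degrees; the focal length in pixels is half the picture's height over the tangent of half this angle, whatever the lens; pixels are square), "cx", "cy" (the principal point, pixels), "R" (3x3) and "t" (3): a world point X has camera coordinates R X + t. Camera axes: x right, y down, z forward; pixel columns grow to the right and rows downward; lengths in m; the calibration is good to about 2 mm. A picture is of the moment at which its call begins. There is no depth.
- env.sign_off(): hands the job in; it is judged then, once.
The state is a dict: "clock": time; "joint_positions": joint angles; "joint_velocities": joint speeds; "joint_torque": joint torques, N m; "tcp_pos": TCP position; "ee_rot": TCP orientation; "ft_force": force on the tool from outside, world axes, zero at the start; "torque": the same for the moment, N m; "finger_gap": finger opening in m; "grasp_force": force on a finger pad.
Only numpy, scipy, OpenCV 4.12 (cv2) and the standard library are available. Lean on these libraries where they do the work, as an engineer would, in place of code of your own. Each camera call takes 0.05 s, during which the arm holds its last target. There are 200 camera calls.

## Task

For the fit check before service, lift the large tamper out of its rubber seat, carry it over the board with the cups and the milk jug, and stop with it hovering about one centimetre above the rim of the portafilter basket, centred on the basket, upright and still. It must never touch the portafilter, the cups or the jug, and the cups, the jug and the small tamper must be left standing where they are. Finish while still holding the tamper there: do not lower it or let go.

Things in the scene. Friction and masses are not known exactly. Their poses are not given: they have to be found in the camera images.
- tamper_large: The large tamper, loose, 0.18 to 0.34 kg, upright in seat_large. Origin: centre of its underside; z: its axis, up. Round aluminium base 58 mm in diameter, 24 mm high; narrow neck (20 mm) up to 36 mm; round walnut handle, 32 mm in diameter from 44 to 86 mm above the underside, domed end at 96 mm. Any yaw is alike.
- tamper_small: The small tamper, not to be used, loose, same form as the large one and standing in seat_small: base 41 mm in diameter, handle 26 mm in diameter, 78 mm high. Origin: centre of its underside, z up.
- seat_large: Fixed black rubber seat of the large tamper: round block 84 mm in diameter, 30 mm high, open round cavity 62 mm in diameter, its floor 8 mm above the counter. Origin: centre of its underside, on the counter; z up. The two seats look alike outside and can change places, both on the robot's right (-y).
- seat_small: Fixed black rubber seat of the small tamper, same outside, cavity 45 mm in diameter, floor 8 mm above the counter. Origin: centre of its underside.
- portafilter: Stainless steel portafilter held rigidly in a tamping stand, fixed, on the robot's left (+y). Origin: on the counter under the basket's centre; z up; the black handle runs along its +x to 180 mm from the centre, 74 mm up, 33 mm thick. Stand: foot 105 x 105 mm. The top rim of the basket, 95 mm above the counter, is the highest part.
- basket_rim (a point): Centre of the round open mouth of the portafilter's basket, at the height of its rim (95 mm above the counter). Mouth 60 mm in diameter inside, 72 mm outside, 30 mm deep, empty.
- cup_board: Fixed wooden board lying between the seats and the portafilter, 340 mm along its x (away from the robot), 110 mm along its y, 12 mm thick. Origin: centre of its underside. The two cups and the jug stand on it in a row along its x, in any order.
- cup_a: White ceramic demitasse cup with handle, loose on the board, 62 mm in diameter, 58 mm high (top 70 mm above the counter). Origin: centre of its underside, z up.
- cup_b: The other demitasse cup, the same as cup_a.
- jug: Stainless steel milk jug with handle, loose on the board, 80 mm in diameter, 90 mm high (top 102 mm above the counter). Origin: centre of its underside, z up.
There are look-alikes about, which are no part of the job. Leave any orange look-alike of the tamper_large alone. Leave any purple look-alike of the cup_b alone.

How it is judged:
On the way, in this order (a step that is already met when the one before it is completed fails the run):
1. the large tamper is held by the fingers and clear out of its seat (underside more than 10 mm above the seat's top) (z of tamper_large in the frame of seat_large above 0.04 m and contact force between tamper_large and the fingers above 1 N and contact force between tamper_large and seat_large below 0.1 N), for 0.05 s.
2. the held tamper passes over the board of cups (underside more than 80 mm above the counter) (y of tamper_large in the frame of cup_board between -0.05 and 0.05 m and x of tamper_large in the frame of cup_board between -0.21 and 0.21 m and z of tamper_large in the frame of cup_board above 0.08 m and contact force between tamper_large and the fingers above 1 N), for 0.04 s.
At the end, for the whole second after the job is handed in: The large tamper is held by the fingers alone, still, its underside 3 to 20 mm above the basket's rim, its axis within 7 mm of the basket's centre and within 0.12 rad (7 degrees) of vertical, not touching the portafilter; cups, jug and small tamper stand within 15 mm of where they were (horizontal distance between tamper_large and basket_rim below 0.007 m and z of tamper_large in the frame of basket_rim between 0.003 and 0.02 m and angle between tamper_large's own z axis and vertical below 0.12 rad and linear speed of tamper_large below 0.02 m/s and angular speed of tamper_large below 0.2 rad/s and contact force between tamper_large and the fingers above 1 N and contact force between tamper_large and portafilter below 0.1 N and not (distance of any of cup_a, cup_b, jug, tamper_small from where it was at the start of the episode above 0.015 m or angle between any of cup_a, cup_b, jug, tamper_small's own z axis and vertical above 0.25 rad)); the arm keeps its last pose, push and grip.
It fails at once if the tamper touches the portafilter (contact force between tamper_large and portafilter above 0.3 N).
It fails at once if the tamper touches a cup or the jug (contact force between tamper_large and cup_a above 0.3 N or contact force between tamper_large and cup_b above 0.3 N or contact force between tamper_large and jug above 0.3 N).
It fails at once if a cup, the jug or the small tamper is shifted more than 15 mm or tipped (distance of any of cup_a, cup_b, jug, tamper_small from where it was at the start of the episode above 0.015 m or angle between any of cup_a, cup_b, jug, tamper_small's own z axis and vertical above 0.25 rad).
It also fails if it takes over 40 s, if anything falls off the work surface, if the arm or the gripper's body presses on something with over 40 N, if the wrist force passes 120 N, or if a joint passes its speed limit or range.

## Working session

There is one attempt and no reset: what is moved stays moved. The work goes in short steps, Python scripts to look and compute and a tool call to move; the robot and the scene stay as the last step left them, time stands still between calls to the robot, and variables do not carry over. Pictures are saved under pics/ and viewed, at most 10 in all, crops included, and the job is handed in when it is done.

Besides the shell and the picture viewer there is one more tool, called after "Request:" by a JSON object that holds its "op" and its "data", one argument or row to a line. drive_tool: Moves the arm, as the interface text tells. Shift numbers are shares of 0.3 m and turn numbers shares of 2 pi rad, none past 1 either way. Its arguments: {"type":"object","properties":{"rows":{"type":"array","items":{"type":"array","items":{"type":"array","items":{"type":"number"}}}},"gripper":{"type":"number"}},"required":["rows"]}

```bash
mkdir -p pics
cat > h.py <<'E'
import numpy as np, cv2, json, pickle
from rig import env
def grab(n,tag):
    f=env.grab_frame(n); cv2.imwrite(f"pics/{tag}.png",np.ascontiguousarray(f["frame"][...,::-1])); pickle.dump(f,open(f"pics/{tag}.pkl","wb")); return f
def foc(f): return f["frame"].shape[0]/2/np.tan(np.radians(f["vertical_fov"])/2)
def ray(f,u,v,z):
    k=foc(f); R=np.array(f["R"]);t=np.array(f["t"]); d=R.T@np.array([(u-f["cx"])/k,(v-f["cy"])/k,1]); c=-R.T@t
    return c+d*(z-c[2])/d[2]
def proj(f,X):
    p=np.array(f["R"])@np.array(X)+np.array(f["t"]); k=foc(f); return np.array([f["cx"]+k*p[0]/p[2],f["cy"]+k*p[1]/p[2]])
E
python3 - <<'E'
from h import *
for n in("top","scene","wrist"):
    f=grab(n,n+"0"); print(n,f["vertical_fov"],f["cx"],f["cy"],(-np.array(f["R"]).T@np.array(f["t"])).round(3),np.array(f["R"]).round(2).tolist())
s=env.observe();print(s)
E
```

```text
top 45.521431922526396 253.46722362133355 189.42280191791468 [ 0.359 -0.065  1.389] [[0.02, -1.0, 0.01], [-0.99, -0.03, -0.13], [0.13, -0.01, -0.99]]
scene 48.31003450384446 250.76814883549977 190.4841598314949 [ 0.93  -0.449  0.987] [[0.71, 0.7, -0.01], [0.6, -0.62, -0.5], [-0.36, 0.35, -0.86]]
wrist 68.08903833200131 257.69838354505583 195.1824898423549 [ 0.243 -0.609  0.383] [[0.25, -0.97, -0.0], [-0.92, -0.24, 0.29], [-0.28, -0.07, -0.96]]
{'clock': 0.15, 'joint_positions': array([-1.39760258e+00,  1.24315977e-01,  1.65135229e+00, -1.38077642e-05,
        1.36746876e+00, -8.25889304e-02]), 'joint_velocities': array([-0.00049272, -0.00207936, -0.00614098,  0.00097948,  0.00194452,
       -0.00194975]), 'joint_torque': array([ 8.63794412e-05, -4.18192685e+01, -3.60471797e+01,  7.74951302e-02,
        4.69302060e-02, -1.10276562e-04]), 'tcp_pos': array([ 0.16434713, -0.62840264,  0.23069958]), 'ee_rot': array([ 9.91832569e-01,  1.27544339e-01, -4.17237064e-05, -7.71090604e-04]), 'ft_force': array([ 0.80205435, -0.54314435,  0.87842761]), 'torque': array([ 0.02332955, -0.01845731, -0.01790147]), 'grasp_force': 0.0, 'finger_gap': 0.0955595208152754}
```

View pics/top0.png

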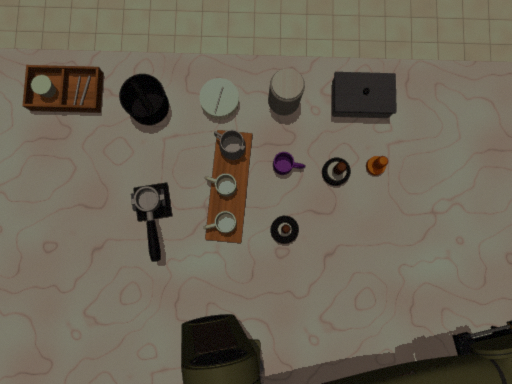

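View pics/scene0.png

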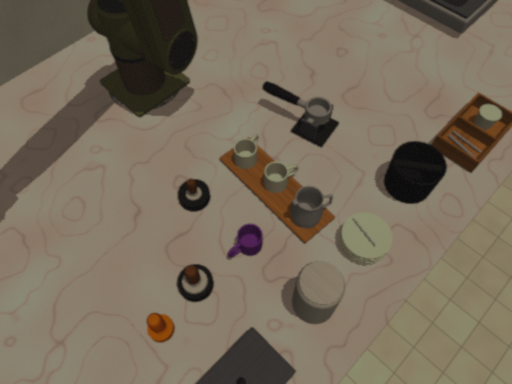

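The top view shows the board at (229,187) with two cups (226,185), (226,223) and the jug at (231,145). The portafilter rim is at (147,199). Three things could be taken for the large tamper: the one in the seat at (337,170), the one in the seat at (285,229), and the orange look-alike at (377,164), which is ruled out. The base at (337,170) looks wider, so I'll check that in a crop.

Run:
```python
from h import *
a=cv2.imread("pics/top0.png"); b=cv2.imread("pics/scene0.png")
c=lambda im,u,v,r=25:cv2.resize(im[v-r:v+r,u-r:u+r],(260,260),interpolation=cv2.INTER_CUBIC)
im=np.vstack([np.hstack([c(a,337,170),c(a,285,229),c(a,147,199)]),np.hstack([c(b,195,282),c(b,193,192),c(b,318,108)])])
cv2.imwrite("pics/crop1.png",cv2.convertScaleAbs(im,alpha=1.6))
t=pickle.load(open("pics/top0.pkl","rb"))
for n,u,v,z in [("A",337,172,.03),("B",285,230,.03),("rim",147,199,.095),("jug",232,145,.102),("c1",226,185,.07),("c2",226,223,.07)]: print(n,ray(t,u,v,z).round(3))
```

```text
A [ 0.599 -0.325  0.03 ]
B [ 0.421 -0.17   0.03 ]
rim [0.496 0.228 0.095]
jug [ 0.657 -0.009  0.102]
c1 [0.545 0.007 0.07 ]
c2 [0.435 0.003 0.07 ]
```

View pics/crop1.png

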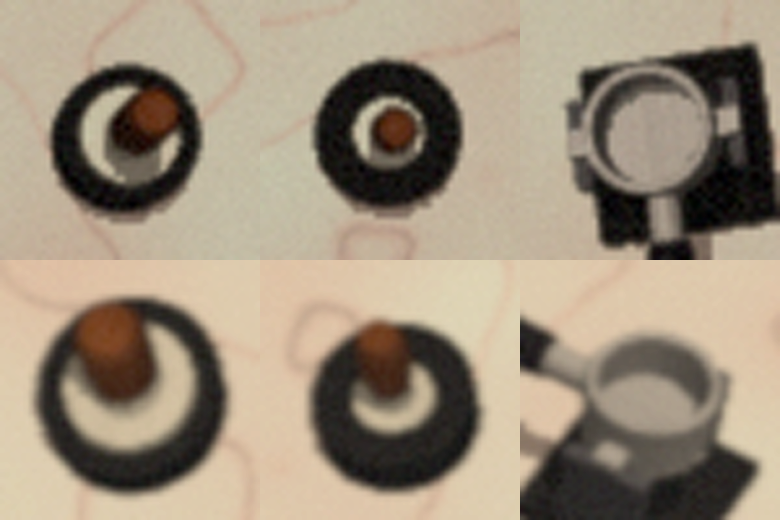

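A at (337,170) is the large tamper: it has the wide base and thick handle, with a thin seat ring around it. B at (285,229) has the small base, so it's the small tamper. Moving towards A with the jaws partly closed.

Request:
{"op": "drive_tool", "data": {
  "rows": [
    [[0.125, -0.046, 0, 0, 0, 0], [0.25, -0.092, 0, 0, 0, 0], [0.375, -0.139, 0, 0, 0, 0], [0.5, -0.185, 0, 0, 0, 0], [0.62, -0.23, 0, 0, 0, 0]]
  ],
  "gripper": 0.65
}}

```text
clock: 0.57
tcp_pos: [0.3281, -0.5136, 0.2313]
ee_rot: [0.992, 0.127, -0.0, -0.0]
ft_force: [0.5, 0.2, 0.9]
finger_gap: 0.067
grasp_force: 0.0
```

Request:
{"op": "drive_tool", "data": {
  "rows": [
    [[0.125, -0.046, 0, 0, 0, 0], [0.25, -0.092, 0, 0, 0, 0], [0.375, -0.139, 0, 0, 0, 0], [0.48, -0.18, 0, 0, 0, 0], [0.48, -0.18, 0, 0, 0, 0]]
  ]
}}

```text
clock: 0.98
tcp_pos: [0.4565, -0.4225, 0.2312]
ee_rot: [0.991, 0.13, 0.001, -0.001]
ft_force: [-0.8, -0.3, 0.3]
finger_gap: 0.0619
grasp_force: 0.0
```

Run:
```python
from h import *
f=grab("wrist","w1"); s=env.observe(); print(s["clock"],s["tcp_pos"],s["ee_rot"],s["finger_gap"])
print(proj(f,[.599,-.325,.03]),proj(f,[.599,-.325,.104]))
```

```text
1.0333 [ 0.45451705 -0.42423267  0.23116289] [ 9.91531227e-01  1.29867812e-01 -1.56326686e-04 -3.92199309e-04] 0.06175554079534934
[205.48886714  31.87536371] [190.2395762    9.53457709]
```

View pics/w1.png

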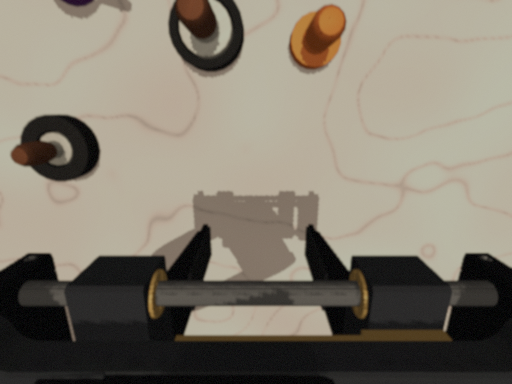

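The view agrees: the large seat is at (206,32) where I predicted it, the orange look-alike is at (318,40), and the small tamper is at (45,152). Continuing to directly above the large tamper.

Request:
{"op": "drive_tool", "data": {
  "rows": [
    [[0.12, -0.043, 0, 0, 0, 0], [0.24, -0.085, 0, 0, 0, 0], [0.36, -0.128, 0, 0, 0, 0], [0.46, -0.163, 0, 0, 0, 0], [0.55, -0.195, 0, 0, 0, 0]]
  ]
}}

```text
clock: 1.45
tcp_pos: [0.5979, -0.3278, 0.2313]
ee_rot: [0.992, 0.127, -0.0, -0.0]
ft_force: [-0.0, 0.9, 0.4]
finger_gap: 0.062
grasp_force: 0.0
```

Request:
{"op": "drive_tool", "data": {
  "rows": [
    [[0, 0, 0, 0, 0, 0], [0, 0, 0, 0, 0, 0]]
  ]
}}

```text
clock: 1.62
tcp_pos: [0.5973, -0.3281, 0.231]
ee_rot: [0.992, 0.128, -0.001, -0.0]
ft_force: [-0.5, 0.8, 0.8]
finger_gap: 0.0616
grasp_force: 0.0
```

Run:
```python
from h import *
f=grab("wrist","w2"); s=env.observe(); print(s["clock"],s["tcp_pos"],s["ee_rot"],s["finger_gap"])
print(proj(f,[.599,-.325,.03]),proj(f,[.599,-.325,.104]))
```

```text
1.6667 [ 0.59661602 -0.32874563  0.23110445] [ 9.91846229e-01  1.27438469e-01 -7.02035672e-04 -2.97080090e-05] 0.062077707008276854
[254.95898016 173.19692217] [254.28137579 189.09048377]
```

View pics/w2.png

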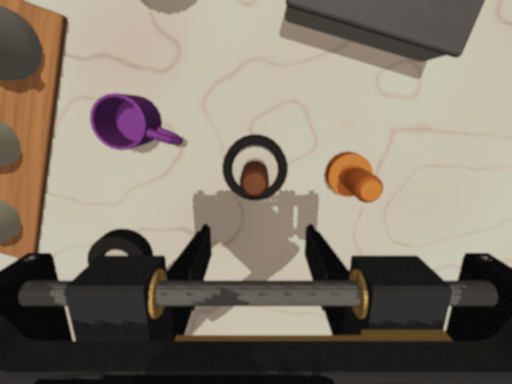

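Run:
```python
from h import *
from scipy.optimize import least_squares
f=pickle.load(open("pics/w2.pkl","rb")); t=pickle.load(open("pics/top0.pkl","rb"));sc=pickle.load(open("pics/scene0.pkl","rb"))
def inner(f,u,v,r,lo=None):
    im=f["frame"].astype(int); g=im.max(2)
    m=((g<60)).astype(np.uint8); m2=np.zeros_like(m); m2[v-r:v+r,u-r:u+r]=m[v-r:v+r,u-r:u+r]
    n,l,st,c=cv2.connectedComponentsWithStats(m2); k=1+np.argmax(st[1:,4])
    cs,_=cv2.findContours((l==k).astype(np.uint8),cv2.RETR_EXTERNAL,cv2.CHAIN_APPROX_NONE)
    return st[k],cv2.fitEllipse(cs[0])
for n,F,u,v,r in(("w",f,255,167,36),("t",t,337,171,20),("s",sc,194,282,24)):
    st,e=inner(F,u,v,r); print(n,st,np.round(e[0],1),np.round(e[1],1),"z.03",ray(F,*e[0],.03).round(4),"z.015",ray(F,*e[0],.015).round(4))
crop=lambda F,u,v,r:cv2.resize(F["frame"][v-r:v+r,u-r:u+r,::-1],(380,380),interpolation=cv2.INTER_CUBIC)
cv2.imwrite("pics/crop2.png",cv2.convertScaleAbs(np.hstack([crop(f,255,170,38),crop(t,147,199,19)]),alpha=1.5))
```

```text
w [ 224  136   62   63 1214] [254.6 167.2] [61.  62.5] z.03 [ 0.6064 -0.3227  0.03  ] z.015 [ 0.6034 -0.3233  0.015 ]
t [322 158  29  28 448] [335.6 171.5] [26.9 28.3] z.03 [ 0.6003 -0.3203  0.03  ] z.015 [ 0.603  -0.3232  0.015 ]
s [178 265  35  37 587] [195.3 283.5] [33.7 35.4] z.03 [ 0.6126 -0.3251  0.03  ] z.015 [ 0.6076 -0.3231  0.015 ]
```

View pics/crop2.png

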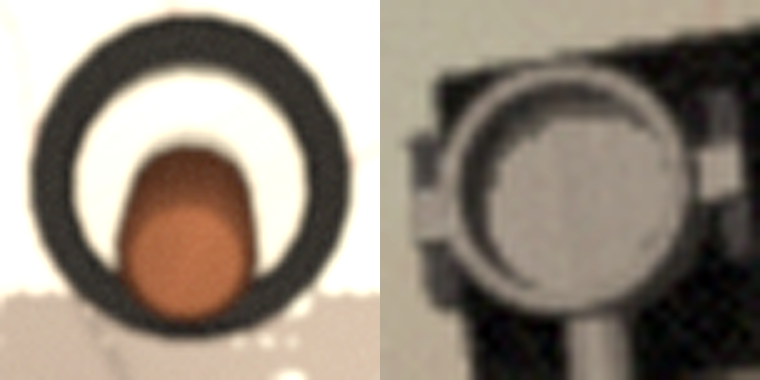

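Run:
```python
from h import *
f=pickle.load(open("pics/w2.pkl","rb")); t=pickle.load(open("pics/top0.pkl","rb"));sc=pickle.load(open("pics/scene0.pkl","rb"))
print(ray(f,253.9,183.1,.096), ray(f,254.4,183.6,.096))
# rim from top: crop circle centre (565-380,188)/10
print("rim",ray(t,128+18.5-.5,180+18.8-.5,.095), ray(t,128+18.5,180+18.8,.095))
# scene crop: rim ellipse x 587-718,y333-428 of tile (520,260), scale 5.2, origin (293,83)
print("rim sc",ray(sc,293+(652.5-520)/5.2-.5,83+(380.5-260)/5.2-.5,.095))
print("handle sc",ray(sc,170+110/5.2-.5,257+(335-260)/5.2-.5,.094))
```

```text
[ 0.60297131 -0.32346024  0.096     ] [ 0.60258231 -0.32410094  0.096     ]
rim [0.49764132 0.23076899 0.095     ] [0.49625119 0.22927553 0.095     ]
rim sc [0.49898522 0.23155007 0.095     ]
handle sc [ 0.60542902 -0.32165809  0.094     ]
```

The handle end and the seat both put the tamper axis at about (0.603, -0.323), and the rim at about (0.498, 0.231). Descending.

Request:
{"op": "drive_tool", "data": {
  "rows": [
    [[0.025, -0.011, 0.1, 0, 0, 0], [0.025, -0.011, 0.22, 0, 0, 0], [0.025, -0.011, 0.34, 0, 0, 0], [0.025, -0.011, 0.45, 0, 0, 0], [0.025, -0.011, 0.53, 0, 0, 0]]
  ]
}}

```text
clock: 2.08
tcp_pos: [0.6005, -0.3238, 0.069]
ee_rot: [0.992, 0.126, -0.002, -0.001]
ft_force: [-0.2, 0.2, -0.6]
finger_gap: 0.0618
grasp_force: 0.0
```

Request:
{"op": "drive_tool", "data": {
  "rows": [
    [[0, 0, 0, 0, 0, 0], [0, 0, 0, 0, 0, 0], [0, 0, 0, 0, 0, 0]]
  ]
}}

```text
clock: 2.33
tcp_pos: [0.6041, -0.3246, 0.0749]
ee_rot: [0.992, 0.127, 0.001, 0.001]
ft_force: [0.2, 0.3, 1.0]
finger_gap: 0.062
grasp_force: 0.0
```

Request:
{"op": "drive_tool", "data": {
  "rows": [
    [[0, 0, 0, 0, 0, 0], [0, 0, 0, 0, 0, 0], [0, 0, 0, 0, 0, 0], [0, 0, 0, 0, 0, 0], [0, 0, 0, 0, 0, 0]]
  ],
  "gripper": 0
}}

```text
clock: 2.75
tcp_pos: [0.6042, -0.323, 0.0735]
ee_rot: [0.992, 0.128, 0.0, 0.0]
ft_force: [0.3, 0.4, 0.7]
finger_gap: 0.0341
grasp_force: 0.0
```

Request:
{"op": "drive_tool", "data": {
  "rows": [
    [[0, 0, 0, 0, 0, 0], [0, 0, 0, 0, 0, 0], [0, 0, 0, 0, 0, 0], [0, 0, 0, 0, 0, 0]]
  ]
}}

```text
clock: 3.08
tcp_pos: [0.6041, -0.3229, 0.0732]
ee_rot: [0.992, 0.128, 0.0, 0.0]
ft_force: [-0.2, 1.6, 4.3]
finger_gap: 0.0318
grasp_force: 30.0
```

Request:
{"op": "drive_tool", "data": {
  "rows": [
    [[0, 0, -0.04, 0, 0, 0], [0, 0, -0.08, 0, 0, 0], [0, 0, -0.12, 0, 0, 0], [0, 0, -0.16, 0, 0, 0], [0, 0, -0.2, 0, 0, 0]]
  ]
}}

```text
clock: 3.5
tcp_pos: [0.6039, -0.3231, 0.1344]
ee_rot: [0.992, 0.128, 0.0, 0.0]
ft_force: [0.8, 0.4, -1.4]
finger_gap: 0.0315
grasp_force: 30.0
```

Held, and clear of the seat. Raising further and carrying it over the board.

Request:
{"op": "drive_tool", "data": {
  "rows": [
    [[0, 0, -0.06, 0, 0, 0], [0, 0, -0.13, 0, 0, 0], [0, 0, -0.2, 0, 0, 0], [0, 0, -0.27, 0, 0, 0], [0, 0, -0.33, 0, 0, 0]]
  ]
}}

```text
clock: 3.92
tcp_pos: [0.6039, -0.3231, 0.2346]
ee_rot: [0.992, 0.128, 0.001, 0.001]
ft_force: [0.6, -0.1, -1.6]
finger_gap: 0.0315
grasp_force: 30.0
```

Request:
{"op": "drive_tool", "data": {
  "rows": [
    [[0.005, -0.06, 0, 0, 0, 0], [0.01, -0.15, 0, 0, 0, 0], [0.015, -0.25, 0, 0, 0, 0], [0.02, -0.35, 0, 0, 0, 0], [0.03, -0.45, 0, 0, 0, 0]]
  ]
}}

```text
clock: 4.33
tcp_pos: [0.5777, -0.189, 0.2327]
ee_rot: [0.992, 0.127, 0.0, 0.0]
ft_force: [0.3, -0.6, -2.2]
finger_gap: 0.0314
grasp_force: 30.0
```

Request:
{"op": "drive_tool", "data": {
  "rows": [
    [[0.007, -0.1, 0, 0, 0, 0], [0.014, -0.2, 0, 0, 0, 0], [0.021, -0.3, 0, 0, 0, 0], [0.028, -0.4, 0, 0, 0, 0], [0.035, -0.5, 0, 0, 0, 0]]
  ]
}}

```text
clock: 4.75
tcp_pos: [0.55, -0.041, 0.2329]
ee_rot: [0.992, 0.127, 0.001, 0.0]
ft_force: [0.5, 0.3, -2.4]
finger_gap: 0.0313
grasp_force: 30.0
```

Request:
{"op": "drive_tool", "data": {
  "rows": [
    [[0.007, -0.1, 0, 0, 0, 0], [0.014, -0.2, 0, 0, 0, 0], [0.021, -0.3, 0, 0, 0, 0], [0.028, -0.4, 0, 0, 0, 0], [0.035, -0.5, 0, 0, 0, 0]]
  ]
}}

```text
clock: 5.17
tcp_pos: [0.5222, 0.1069, 0.233]
ee_rot: [0.992, 0.128, 0.001, 0.0]
ft_force: [0.7, -0.3, -2.4]
finger_gap: 0.0312
grasp_force: 30.0
```

Request:
{"op": "drive_tool", "data": {
  "rows": [
    [[0.007, -0.1, 0, 0, 0, 0], [0.014, -0.2, 0, 0, 0, 0], [0.02, -0.29, 0, 0, 0, 0], [0.026, -0.36, 0, 0, 0, 0], [0.026, -0.4, 0, 0, 0, 0]]
  ]
}}

```text
clock: 5.58
tcp_pos: [0.4994, 0.2256, 0.2328]
ee_rot: [0.992, 0.129, 0.001, -0.0]
ft_force: [0.1, -0.6, -2.3]
finger_gap: 0.0313
grasp_force: 30.0
```

Request:
{"op": "drive_tool", "data": {
  "rows": [
    [[0, 0, 0, 0, 0, 0], [0, 0, 0, 0, 0, 0], [0, 0, 0, 0, 0, 0]]
  ]
}}

```text
clock: 5.83
tcp_pos: [0.5002, 0.2227, 0.2319]
ee_rot: [0.992, 0.127, 0.0, 0.0]
ft_force: [-0.7, 0.1, -2.8]
finger_gap: 0.0314
grasp_force: 30.0
```

Run:
```python
from h import *
w=grab("wrist","w3");t=grab("top","t3");s=grab("scene","s3"); o=env.observe(); print(o["clock"],o["tcp_pos"],o["ee_rot"],o["grasp_force"],o["joint_positions"])
c=lambda F,u,v,r:cv2.resize(F["frame"][max(0,v-r):v+r,u-r:u+r,::-1],(390,390),interpolation=cv2.INTER_CUBIC)
ps=[proj(F,[.498,.231,.12]).astype(int) for F in(w,s)]; print(ps, proj(t,[.498,.231,.095]))
full=w["frame"][...,::-1]
cv2.imwrite("pics/v3.png",cv2.convertScaleAbs(np.hstack([cv2.resize(full,(400,300)),cv2.resize(c(s,ps[1][0],max(60,ps[1][1]),60),(300,300))]),alpha=1.4))
```

```text
5.9833 [0.50028852 0.2225196  0.23174691] [9.91933002e-01 1.26763154e-01 2.18379941e-05 1.49650478e-04] 29.97720030365599 [ 3.20610349e-01 -1.03455350e-01  1.87916552e+00 -3.08568542e-04
  1.36589719e+00  1.63725921e+00]
[array([247, 195]), array([318,  99])] [145.92545948 198.17238028]
```

View pics/v3.png

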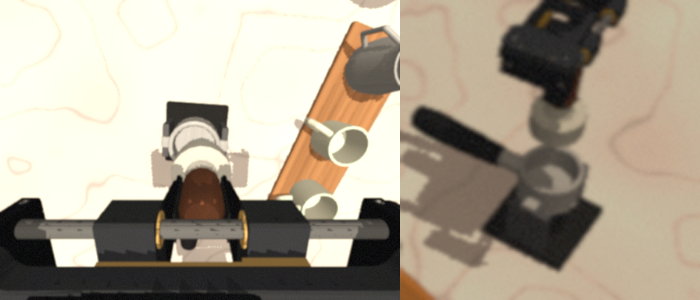

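The wrist view shows the tamper held upright with the rim just ahead of it at about (195,140). The scene crop shows the base hanging above the basket. Aligning and lowering partway.

Request:
{"op": "drive_tool", "data": {
  "rows": [
    [[0.002, -0.015, 0, 0, 0, 0], [0.002, -0.029, 0, 0, 0, 0], [0.002, -0.029, 0.04, 0, 0, 0], [0.002, -0.029, 0.09, 0, 0, 0], [0.002, -0.029, 0.13, 0, 0, 0]]
  ]
}}

```text
clock: 6.4
tcp_pos: [0.498, 0.2321, 0.191]
ee_rot: [0.992, 0.128, -0.0, 0.0]
ft_force: [-0.1, -1.1, -2.5]
finger_gap: 0.0314
grasp_force: 30.0
```

Request:
{"op": "drive_tool", "data": {
  "rows": [
    [[0, 0, 0, 0, 0, 0], [0, 0, 0, 0, 0, 0], [0, 0, 0, 0, 0, 0]]
  ]
}}

```text
clock: 6.65
tcp_pos: [0.4985, 0.2322, 0.1928]
ee_rot: [0.992, 0.128, 0.0, -0.0]
ft_force: [-0.2, -0.2, -1.7]
finger_gap: 0.0314
grasp_force: 30.0
```

Run:
```python
from h import *
o=env.observe();print(o["tcp_pos"],o["ee_rot"])
W=grab("wrist","w4");S=grab("scene","s4")
tc=o["tcp_pos"]; b=tc[2]-.0652
def draw(F,z,c,r,col,im,u0,v0,k):
    p=[(proj(F,[c[0]+r*np.cos(a),c[1]+r*np.sin(a),z])+.5-[u0,v0])*k for a in np.linspace(0,6.283,60)]
    cv2.polylines(im,[np.int32(np.round(p))],True,col,1)
out=[]
for F,n in((S,"s"),(W,"w")):
    u,v=proj(F,[.498,.231,.1]).astype(int); r=32 if n=="s" else 64; v=max(r,v);k=400/(2*r)
    im=cv2.convertScaleAbs(cv2.resize(F["frame"][v-r:v+r,u-r:u+r,::-1],(400,400),interpolation=cv2.INTER_CUBIC),alpha=1.5)
    draw(F,.095,(.498,.231),.036,(0,255,0),im,u-r,v-r,k); draw(F,b,tc[:2],.029,(0,0,255),im,u-r,v-r,k); draw(F,b+.024,tc[:2],.029,(255,0,0),im,u-r,v-r,k)
    out.append(im)
cv2.imwrite("pics/v4.png",np.hstack(out))
```

```text
[0.49850024 0.23221127 0.19276969] [ 9.91831113e-01  1.27557978e-01  7.10240728e-05 -1.17797139e-05]
```

View pics/v4.png

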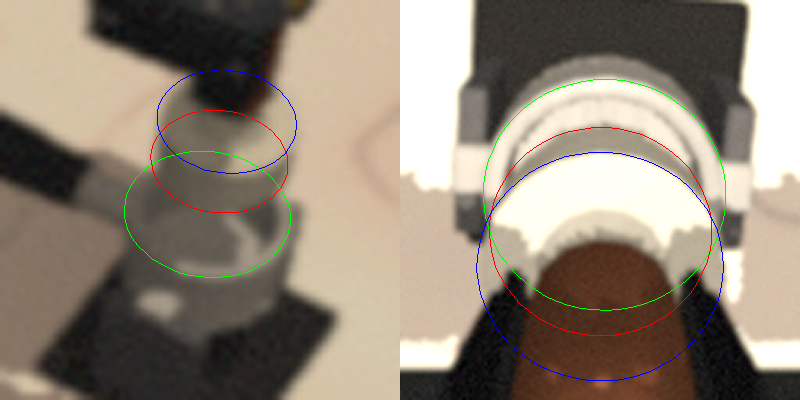

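The overlays match: the projected rim (green) follows the rim edges at row 80 and columns 485 and 725, and the base edges (blue and red) follow the tamper. Everything agrees to about 2 mm. Final lowering to about 11 mm.

Request:
{"op": "drive_tool", "data": {
  "rows": [
    [[0, 0.004, 0.018, 0, 0, 0], [0, 0.004, 0.036, 0, 0, 0], [0, 0.004, 0.054, 0, 0, 0], [0, 0.004, 0.072, 0, 0, 0], [0, 0.004, 0.072, 0, 0, 0]]
  ]
}}

```text
clock: 7.17
tcp_pos: [0.4976, 0.2306, 0.169]
ee_rot: [0.992, 0.128, -0.002, 0.0]
ft_force: [-0.1, 0.2, -2.0]
finger_gap: 0.0315
grasp_force: 30.0
```

Request:
{"op": "drive_tool", "data": {
  "rows": [
    [[0, 0, 0, 0, 0, 0], [0, 0, 0, 0, 0, 0], [0, 0, 0, 0, 0, 0], [0, 0, 0, 0, 0, 0]]
  ]
}}

```text
clock: 7.5
tcp_pos: [0.4989, 0.2311, 0.1715]
ee_rot: [0.992, 0.128, 0.0, -0.0]
ft_force: [-0.4, -0.2, -1.8]
finger_gap: 0.0317
grasp_force: 30.0
```

Run:
```python
from h import *
o=env.observe();print(o["tcp_pos"],o["ee_rot"],o["grasp_force"],abs(o["joint_velocities"]).max())
F=grab("wrist","w5"); tc=o["tcp_pos"]; b=tc[2]-.0652
u,v=proj(F,[.498,.231,.1]).astype(int); r=64;k=600/128
im=cv2.convertScaleAbs(cv2.resize(F["frame"][v-r:v+r,u-r:u+r,::-1],(600,600),interpolation=cv2.INTER_CUBIC),alpha=1.2)
for z,R,c,col in((.095,.036,(.498,.231),(0,255,0)),(.095,.030,(.498,.231),(0,255,255)),(b,.029,tc,(0,0,255)),(b+.024,.029,tc,(255,0,0))):
    cv2.polylines(im,[np.int32([(proj(F,[c[0]+R*np.cos(a),c[1]+R*np.sin(a),z])+.5-[u-r,v-r])*k for a in np.linspace(0,6.283,60)])],True,col,1)
cv2.imwrite("pics/v5.png",im)
```

```text
[0.49890364 0.23109788 0.17148679] [ 9.91829414e-01  1.27570646e-01  3.68975743e-04 -8.91548064e-05] 29.977275517321686 0.0021079273986493044
```

View pics/v5.png

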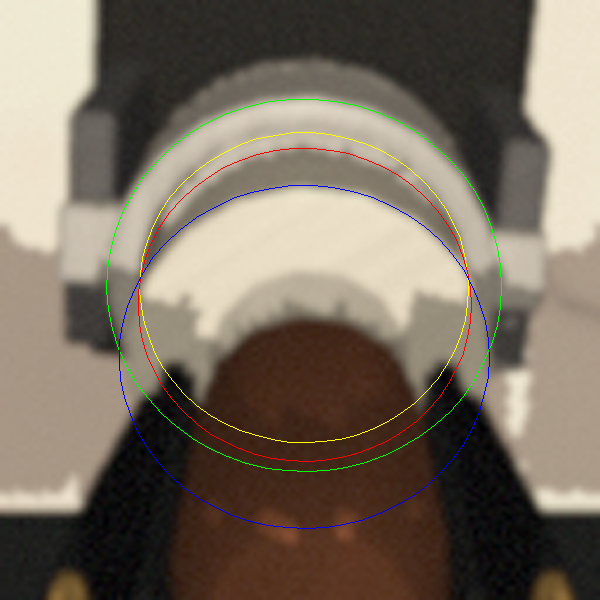

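The overlay matches all the edges: rim green, base underside red at row 148, base top blue at row 185. The tamper is centred, still and about 11 mm above the rim.

```bash
python3 -c "
from rig import env
print(env.sign_off())"
```

```text
the job is handed in; nothing more can be done
None
```

I handed the job in with the large tamper still gripped, upright and still, centred to about 2 mm and about 11 mm above the basket rim by my own measurements; sign-off returned no verdict, and I didn't re-check the cups, jug or small tamper after the move.

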